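# Press a freshly glued lino block in the hand-pumped block press

### The arm

A 6-joint arm with a two-finger parallel gripper is mounted at the origin on a cart in front of the work surface, level with it; the furniture and walls round the work are solid. World frame = base frame: x ahead of the robot, y to its left, z up, the work surface at z = 0. Lengths are in m, angles in rad, forces in N, time in s.
With the tool pointing down it reaches from about 0.25 to 0.725 m from the base axis. Payload 4 kg.
Tool frame: the origin (TCP) lies on the centre line of the jaws, within the pads' length; the fingertips stand 25 mm ahead of it and the grasp point (between the pads) lies 6 mm ahead of it; z points along the fingers, x is the direction in which the jaws open and shut, and the axes are right-handed (so a half turn about z gives the same grasp; the last joint's range is limited). The gripper opens to 85 mm and grips with 20 to 120 N. Pads are 22 mm wide; open, the fingers measure 114 mm over their backs; the gripper's body (76 mm by 85 mm) begins 54 mm behind the grasp point. The pads swing forward as they close: fully open they stand 13 mm farther back than shut.
Start: joints at [-1.21, 0.241, 0.005, 1.335, 0, 1.571], TCP at [0.177, -0.468, 0.256] pointing down, gripper open.
Joint ranges: [-2.72, 2.72], [-1.05, 1.87], [-1.09, 1.28], [-1.99, 2.15], [-1.42, 1.44], [-3.14, 3.14]. Speed limits (rad/s): [2.79, 2.79, 3.14, 3.14, 3.14, 3.14].

### API

Orientations are given as a unit quaternion [x, y, z, w].
In Python, from workcell import bot, imaging, order gives the robot as it stands.
- The arm moves only by the tool carry_out, never from a script. Its argument "moves" is a list of rows, each a list of 5 numbers: the shift along the tool's x, y, z scaled (see below), then the turn about the tool's z scaled (see below), then the opening, from -1 (shut) to 1 (fully open). In form: [[tx, ty, tz, roll, hand], ...]. A call has 1 to 20 rows; each row is the pose to reach, as a shift and turn from the pose commanded when the call began, along the tool's axes at that moment; what a row does not reach only later rows make up. The controller multiplies each number of a shift by 0.1 m and each number of a turn by 90 degrees. A row lasts 1/10 s, in which the tool goes at most 50 mm and 8.59 degrees, less where a joint would pass 70% of its speed; a pose out of reach is approached as far as the arm can. A call with a number of a shift or a turn outside -1 to 1 is refused whole. A call with a gripper value outside its range is refused whole. The fingers move at their own pace and stop on an object; the grip force is fixed at half the most. Time passes only in rows, so rows that repeat a pose let the fingers close. It gives the time, the measured TCP pose, the force and the opening at its end, in the units of the state.
- bot.get_obs(): the state, without advancing time (a new reading comes with each control period).
- imaging.camera(name): name is "scene" or "top"; returns the picture (480x640x3 uint8, red, green, blue); there is no depth.
- imaging.camera_model(name): a dict with "fovy" (degrees; the focal length in pixels is half the picture's height over the tangent of half this angle, whatever the lens; pixels are square), "cx", "cy" (the principal point, pixels), "eye" and "rotation" of the camera in the world. Camera axes: x right, y up, looking along -z (the intrinsics and any distortion apply to the point x, -y, -z); pixel columns grow to the right and rows downward; lengths in m; the calibration is good to about 2 mm. A picture is of the moment at which its call begins. camera_model takes no time and is no camera call.
- order.job_done(): hands the job in, once; it reports no verdict.
The state is a dict: "clock": time; "joint_pos": joint angles; "joint_vel": joint speeds; "tau": joint torques, N m; "eef_pos": TCP position; "tool_rot": TCP orientation; "ft_force": force on the tool from outside, world axes, zero at the start; "ft_torque": the same for the moment, N m; "grip_width": finger opening in m.
Only numpy, scipy, OpenCV 4.12 (cv2) and the standard library are available. Lean on these libraries where they do the work, as an engineer would, in place of code of your own. Each camera call takes 0.05 s, during which the arm holds its last target.

### The job

The lino on the block has just been glued down and must set under pressure; nothing here needs gripping and nothing may be lifted. With the fingertips push the bed board by its upright front plate all the way in against its stop, so that the block lies under the platen, and only then pump the press's spring plunger with full strokes until the pressure pin on top of the cylinder has popped fully out. Leave the plunger up, the block under pressure, and the roller, cutters and ink bottle around the press where they are.

Things in the scene. Friction and masses are not known exactly. Their poses are not given: they have to be found in the camera images.
- press: Fixed hand-pumped bench press, grey cast base 245 x 210 mm and 22 mm thick, with a pump on a side lug. Origin: on the bench top under the ram's axis; +x points away from the open front, +y to the side without the pump. Crosshead x -45 to +45 mm, y +-105, top at 128; the cylinder on it tops out at 171. Two rails guide the bed board along x; a bar behind stops it.
- bed: Loose plywood bed board, 215 x 130 x 12 mm (0.2 to 0.45 kg), lying in the rails on the base with 1.5 mm play each side, pulled 40 to 65 mm out to the front. Origin: on its underside; it coincides with the ram's axis, so x = 0 (z = 22 mm) in the press's frame, when the board is home against the stop. Needs about 3 to 9 N to slide; it only slides along the press's x.
- push_plate (a point): Middle of the front (-x) face of the bed's upright wooden push plate: 100 mm wide (along y), 12 mm thick, from 12 to 52 mm above the board's underside; this point is 32 mm above it, so 54 mm above the bench. With the bed home it lies at x = -155 mm, y = 0 in the press's frame. Axes as the bed's: +x is the push direction.
- block: Loose lino block, 90 x 105 x 24 mm (0.2 kg): pale wood with a dark grey-brown lino sheet glued on top, lying on the bed board within 6 mm of its origin and carried along by it. Origin: centre of its underside.
- platen: Dark steel pressing plate under the crosshead, 104 x 124 x 13 mm; its underside is 65 mm above the bench with the ram fully up (7 mm above the block) and up to 4 mm lower at the start. It goes down about 3 mm with each full stroke of the pump until it meets the block, and stays down. Origin: on the ram's axis, 65 mm below its underside.
- plunger_top (a point): Centre of the pump plunger's black palm knob, on its top: mushroom knob 48 mm across (nearly flat over 32 mm), 165 mm above the bench at rest, over a coil spring. At x = -90, y = -160 mm in the press's frame. Moves with the plunger.
- plunger (a joint): Pump plunger, m: 0 = up (rest), 0.020 = fully down. Straight down stroke; 5 N at the start of the stroke, up to about 14 N just before the bottom; the spring returns it within 0.3 s when let go. Each stroke must go nearly to the bottom to feed fully (the last one most of all) and come back up before the next. 4 to 6 full strokes are needed; further ones do no harm.
- pin_tip (a point): Top of the steel pressure pin, 11 mm thick, in the boss on top of the cylinder, on the press's origin axis. At the start about flush with the boss, 166 to 171 mm above the bench; it sinks to about 164 mm while the platen comes down, then rises over the last strokes: 182 mm or less before the last one, which pops it fully out to about 190 mm, where it stays. A dark groove on it then shows above the boss.
- brayer: Bystander: ink roller with wooden handle, 179 x 107 x 35 mm, lying in front of the pump. Origin: centre of its underside.
- lino_cutter_0: Bystander: lino cutter with a wooden mushroom handle, 93 mm long, 26 mm high, lying at the press's +y side. Origin: centre of its underside.
- lino_cutter_1: Bystander: the second lino cutter, same shape, nearer the robot. Origin: centre of its underside.
- ink_red: Bystander: small glass ink bottle, 38 mm across, 60 mm high, standing at the press's +y side. Origin: centre of its underside.
Not all that is in view belongs to the job. Several things have the shape of the block; the one meant has the colours described above.

How it is judged:
On the way, in this order (a step that is already met when the one before it is completed fails the run):
1. the bed board is pushed home against its stop (x of bed in the frame of press above -0.004 m), for 0.2 s.
2. the pressure pin has popped fully out (z of pin_tip in the frame of press above 0.187 m), for 0.2 s.
At the end, for the whole second after the job is handed in: Bed within 4 mm of home, top of the pressure pin more than 187 mm above the bench (16 mm out), plunger back up (within 2 mm), platen pressing the block with more than 5 N, roller, cutters and ink bottle within 20 mm of where they were (x of bed in the frame of press above -0.004 m and z of pin_tip in the frame of press above 0.187 m and value of joint plunger below 0.002 m and contact force between platen and block above 5 N and z of block in the frame of bed below 0.016 m and distance of each of brayer, lino_cutter_0, lino_cutter_1, ink_red from where it was at the start of the episode below 0.02 m); the robot touches nothing.
It fails at once if the pump is worked before the bed is home (value of joint plunger above 0.006 m and x of bed in the frame of press below -0.006 m).
It fails at once if the bed or the block is lifted (z of bed in the frame of press above 0.03 m or z of block in the frame of press above 0.044 m).
It fails at once if a bystander is lifted, knocked over or pushed aside (distance of any of brayer, lino_cutter_0, lino_cutter_1, ink_red from where it was at the start of the episode above 0.025 m or height (world z) of any of brayer, lino_cutter_0, lino_cutter_1, ink_red above 0.015 m or angle between ink_red's own z axis and vertical above 0.4 rad).
It also fails if it takes over 54 s, if anything falls off the work surface, if the arm or the gripper's body presses on something with over 40 N, if the wrist force passes 120 N, or if a joint passes its speed limit or range.

## Working session

There is one attempt and no reset: what is moved stays moved. The work goes in short steps, Python scripts to look and compute and a tool call to move; the robot and the scene stay as the last step left them, time stands still between calls to the robot, and variables do not carry over. Pictures are saved under pics/ and viewed, and the job is handed in when it is done.

Besides the shell and the picture viewer there is one more tool, called after "Emit:" by a JSON object that holds its "api" and its "payload", one argument or row to a line. carry_out: Moves the arm, as the interface text tells. Its arguments: {"type":"object","properties":{"moves":{"type":"array","items":{"type":"array","items":{"type":"number","minimum":-1,"maximum":1}}}},"required":["moves"]}

```bash
mkdir -p pics; cat > h.py <<'E'
from workcell import bot, imaging, order
import cv2, numpy as np
def snap(n,f):
    im=imaging.camera(n); cv2.imwrite('pics/'+f,im[:,:,::-1]); return im
E
python3 - <<'E'
from h import *
snap('scene','s0.png');snap('top','t0.png')
for n in('scene','top'):print(imaging.camera_model(n))
print(bot.get_obs())
E
```

```text
{'fovy': 56.520466400012445, 'cx': 327.5441856729966, 'cy': 241.57697075743278, 'eye': array([0.14766132, 0.49772043, 0.54742286]), 'rotation': array([-0.12409119,  0.48808332,  0.8317518 , -0.2335915 ])}
{'fovy': 57.49525920308714, 'cx': 320.0601810789462, 'cy': 241.9818408267526, 'eye': array([ 0.45067072, -0.18696541,  0.98987514]), 'rotation': array([ 0.05245094, -0.04016817, -0.69628042,  0.71472302])}
{'clock': 0.1, 'joint_pos': array([-1.20998758e+00,  2.41341484e-01,  3.86919998e-03,  1.33523791e+00,
       -2.62388139e-06,  1.57075242e+00]), 'joint_vel': array([-0.00184101, -0.00183512,  0.00448131, -0.00283729,  0.00129623,
       -0.00055512]), 'tau': array([ 4.57287149e-05, -3.73137724e+01,  2.53010201e+01,  1.08456187e-02,
       -5.75803665e-05, -2.82933250e-06]), 'eef_pos': array([ 0.17632833, -0.46731181,  0.25550395]), 'tool_rot': array([ 8.22517741e-01, -5.68738649e-01, -7.87819524e-04, -5.43202257e-04]), 'ft_force': array([ 0.72688621,  0.76055158, -0.50796595]), 'ft_torque': array([-0.0284988 , -0.0158784 ,  0.00721233]), 'grip_width': 0.08505178101907344}
```

View pics/s0.png

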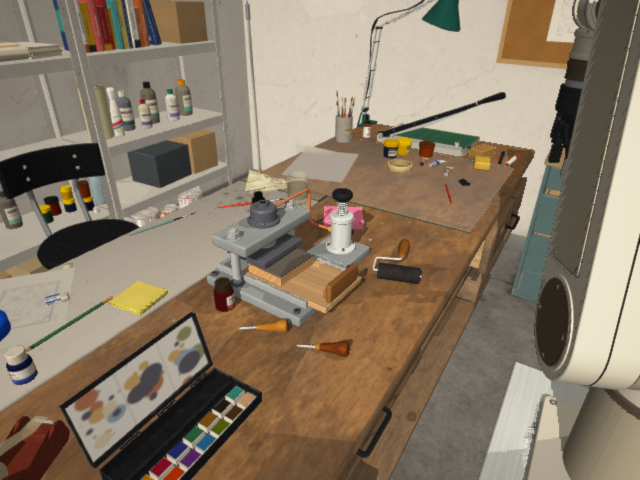

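View pics/t0.png

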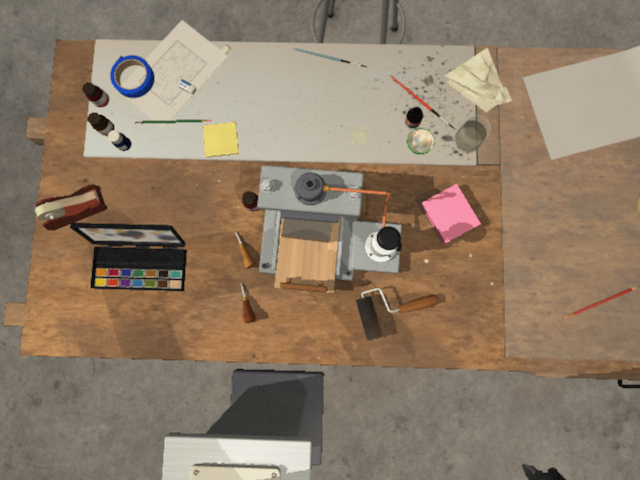

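```bash
python3 - <<'E'
from h import *
im=cv2.imread('pics/t0.png')
cv2.imwrite('pics/t0c.png',cv2.resize(im[155:345,225:445],None,fx=3.5,fy=3.15,interpolation=cv2.INTER_CUBIC)) if 0 else cv2.imwrite('pics/t0c.png',cv2.resize(im[150:350,230:450],None,fx=3,fy=3,interpolation=cv2.INTER_CUBIC))
im=cv2.imread('pics/s0.png')
cv2.imwrite('pics/s0c.png',cv2.resize(im[170:370,195:435],None,fx=3,fy=3,interpolation=cv2.INTER_CUBIC))
E
```

```text
(no output)
```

View pics/t0c.png

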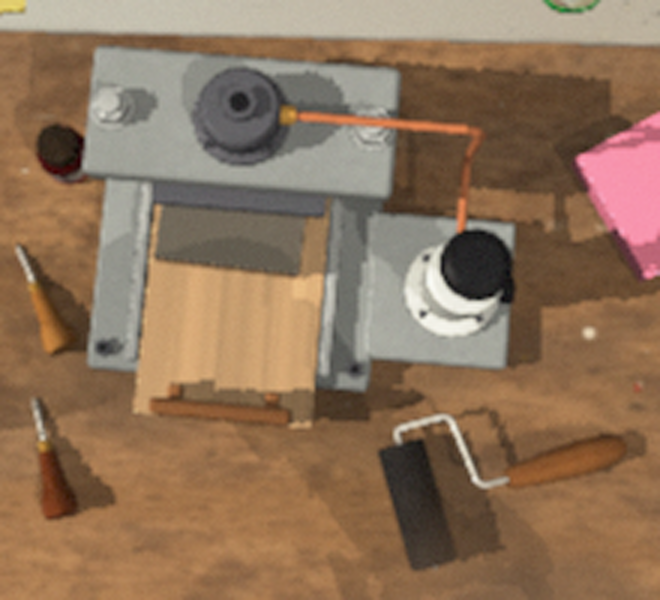

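View pics/s0c.png

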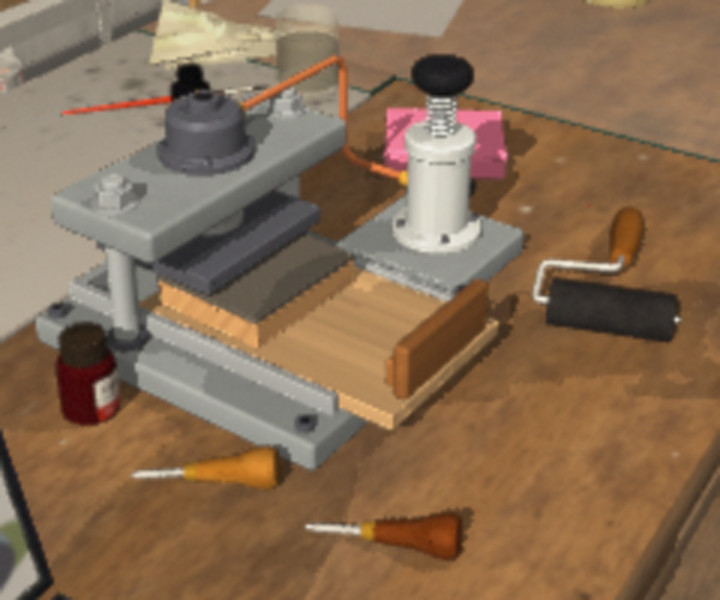

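```bash
cat >> h.py <<'E'
from scipy.spatial.transform import Rotation as R
from scipy.optimize import least_squares
def proj(n,P):
    m=imaging.camera_model(n); P=np.atleast_2d(P)
    c=R.from_quat(m['rotation']).inv().apply(P-m['eye'])
    f=240/np.tan(np.radians(m['fovy']/2))
    return np.c_[m['cx']+f*c[:,0]/-c[:,2], m['cy']-f*c[:,1]/-c[:,2]]
def ray(n,uv,z):
    m=imaging.camera_model(n); f=240/np.tan(np.radians(m['fovy']/2))
    d=R.from_quat(m['rotation']).apply([(uv[0]-m['cx'])/f,-(uv[1]-m['cy'])/f,-1])
    return m['eye']+d*(z-m['eye'][2])/d[2]
E
cat > fit.py <<'E'
from h import *
T=[((98,47),(45,105,128)),((399,70),(45,-105,128)),((85,172),(-45,105,128)),((391,190),(-45,-105,128)),((476,262),(-90,-160,164)),((238,101),(0,0,171))]
S=[((150,241),(-45,105,128)),((55,196),(45,105,128)),((345,122),(-45,-105,128)),((443,73),(-90,-160,163)),((203,97),(0,0,171))]
tp=np.array([[230+(u+.5)/3-.5,150+(v+.5)/3-.5] for (u,v),_ in T]);sp=np.array([[195+(u+.5)/3-.5,170+(v+.5)/3-.5] for (u,v),_ in S])
TP=np.array([p for _,p in T])/1e3;SP=np.array([p for _,p in S])/1e3
def W(q,P): return R.from_euler('z',q[2]).apply(P)+[q[0],q[1],0]
def res(q,a=1,b=1): return np.r_[a*(proj('top',W(q,TP))-tp).ravel(),b*(proj('scene',W(q,SP))-sp).ravel()]
for a,b in((1,1),(1,0),(0,1)):
    s=least_squares(res,[.5,-.2,0],args=(a,b));print(s.x);
    if a==b: print(res(s.x).reshape(-1,2).round(1)); q=s.x
for n,p in dict(knob=(-90,-160,165),plate_home=(-155,0,54),pin=(0,0,171)).items(): print(n,W(q,np.array([p])/1e3)[0].round(4))
# push plate front face ends, top edge z=.074; top crop
Ri=R.from_euler('z',-q[2])
for nm,uv,z in(('plateL',(152,412),.074),('plateR',(288,422),.074),('boardL',(134,412),.034),('boardR',(312,427),.034),('brayer0',(414,568),.035),('brayer1',(380,450),.035),('handle',(625,440),.02),('ca',(55,517),.02),('ca0',(35,400),.02),('cb',(55,352),.02),('cap',(62,140),.06)):
    w=ray('top',(230+uv[0]/3-.33,150+uv[1]/3-.33),z);print(nm,w.round(4),Ri.apply(w-[q[0],q[1],0]).round(4))
E
python3 fit.py
```

```text
[ 0.6708828  -0.14676686 -0.05252368]
[[-2.  -1.3]
 [ 0.6 -1.5]
 [-2.   0.2]
 [ 0.2  2.1]
 [ 0.6 -0.2]
 [-0.1  0.4]
 [ 0.7 -1.5]
 [-2.3 -0.2]
 [ 1.9 -1.3]
 [ 0.6 -3. ]
 [ 0.8  0. ]]
[ 0.6708599  -0.14762964 -0.05277421]
[ 0.66899634 -0.14323675 -0.04969511]
knob [ 0.5726 -0.3018  0.165 ]
plate_home [ 0.5161 -0.1386  0.054 ]
pin [ 0.6709 -0.1468  0.171 ]
plateL [ 0.4744 -0.0891  0.074 ] [-0.1992  0.0473  0.074 ]
plateR [ 0.47   -0.1838  0.074 ] [-0.1986 -0.0475  0.074 ]
boardL [ 0.4751 -0.0717  0.034 ] [-0.1995  0.0647  0.034 ]
boardR [ 0.4678 -0.2011  0.034 ] [-0.2    -0.0649  0.034 ]
brayer0 [ 0.37  -0.276  0.035] [-0.2937 -0.1448  0.035 ]
brayer1 [ 0.4526 -0.2504  0.035 ] [-0.2125 -0.115   0.035 ]
handle [ 0.4647 -0.43    0.02  ] [-0.191  -0.2936  0.02  ]
ca [ 0.3977 -0.0154  0.02  ] [-0.2797  0.1168  0.02  ]
ca0 [0.4823 0.0035 0.02  ] [-0.1962  0.1402  0.02  ]
cb [ 0.5181 -0.0095  0.02  ] [-0.1597  0.129   0.02  ]
cap [ 0.6696 -0.0144  0.06  ] [-0.0083  0.1321  0.06  ]
```

Emit:
{"api": "carry_out", "payload": {
  "moves": [
    [-0.08,-0.13,0,-0.09,-1],
    [-0.15,-0.25,0,-0.18,-1],
    [-0.23,-0.38,0,-0.27,-1],
    [-0.3,-0.5,0,-0.36,-1],
    [-0.38,-0.63,0,-0.45,-1],
    [-0.45,-0.75,0,-0.54,-1],
    [-0.53,-0.88,0,-0.63,-1],
    [-0.6,-1,0,-0.7,-1],
    [-0.6,-1,0,-0.737,-1],
    [-0.6,-1,0,-0.737,-1]
  ]
}}

```text
clock: 1.1
eef_pos: [0.249, -0.3758, 0.256]
tool_rot: [1.0, -0.026, -0.0, -0.0]
ft_force: [-0.9, 0.1, -0.7]
grip_width: 0.0001
```

Emit:
{"api": "carry_out", "payload": {
  "moves": [
    [0.17,-0.25,0,0,-1],
    [0.34,-0.5,0,0,-1],
    [0.51,-0.75,0,0,-1],
    [0.68,-1,0,0,-1],
    [0.68,-1,0,0,-1]
  ]
}}

```text
clock: 1.6
eef_pos: [0.3232, -0.2781, 0.2561]
tool_rot: [1.0, -0.025, 0.0, -0.001]
ft_force: [0.2, -0.8, -0.3]
grip_width: -0.0002
```

Emit:
{"api": "carry_out", "payload": {
  "moves": [
    [0.17,-0.25,0,0,-1],
    [0.34,-0.5,0,0,-1],
    [0.51,-0.75,0,0,-1],
    [0.68,-1,0,0,-1],
    [0.68,-1,0,0,-1]
  ]
}}

```text
clock: 2.1
eef_pos: [0.3964, -0.1825, 0.2561]
tool_rot: [1.0, -0.025, 0.0, -0.0]
ft_force: [-0.5, -0.2, -0.4]
grip_width: -0.0
```

Emit:
{"api": "carry_out", "payload": {
  "moves": [
    [0.2,-0.25,0,0,-1],
    [0.38,-0.51,0,0,-1],
    [0.38,-0.51,0.3,0,-1],
    [0.38,-0.51,0.6,0,-1],
    [0.38,-0.51,0.9,0,-1],
    [0.38,-0.51,0.9,0,-1]
  ]
}}

```text
clock: 2.7
eef_pos: [0.4322, -0.135, 0.1625]
tool_rot: [1.0, -0.027, -0.004, -0.001]
ft_force: [-0.7, 0.1, -0.8]
grip_width: -0.0002
```

```bash
python3 - <<'E'
from h import *
im=snap('scene','s1.png');print(bot.get_obs()['eef_pos'],bot.get_obs()['ft_force'])
E
```

```text
[ 0.43375428 -0.13535303  0.16478842] [-0.64883595 -1.33295749  0.95210999]
```

View pics/s1.png

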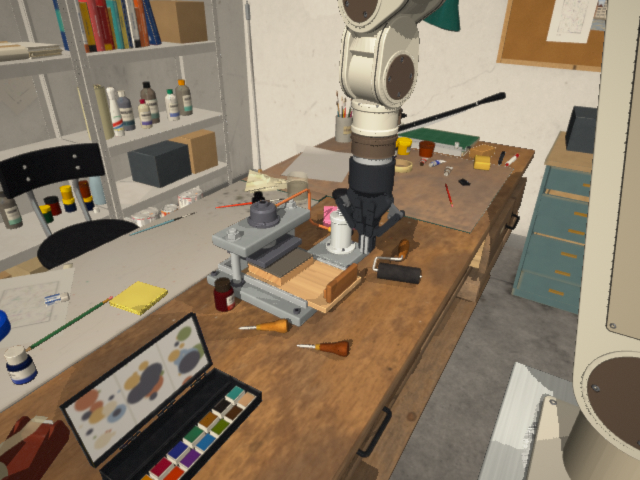

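Emit:
{"api": "carry_out", "payload": {
  "moves": [
    [0,0,0.25,0,-1],
    [0,0,0.5,0,-1],
    [0,0,0.75,0,-1],
    [0,0,0.93,0,-1],
    [0,0,0.93,0,-1],
    [0,0,0.93,0,-1]
  ]
}}

```text
clock: 3.35
eef_pos: [0.4368, -0.1357, 0.0748]
tool_rot: [1.0, -0.027, 0.001, 0.0]
ft_force: [1.1, -0.3, -0.0]
grip_width: -0.0003
```

```bash
python3 - <<'E'
from h import *
im=snap('scene','s2.png');print(bot.get_obs()['eef_pos'],bot.get_obs()['ft_force'])
cv2.imwrite('pics/s2c.png',cv2.resize(im[150:350,215:455,::-1],None,fx=3,fy=3,interpolation=cv2.INTER_CUBIC))
E
```

```text
[ 0.43720391 -0.13570831  0.07511534] [-0.45279279 -0.86020533  0.46876802]
```

View pics/s2c.png

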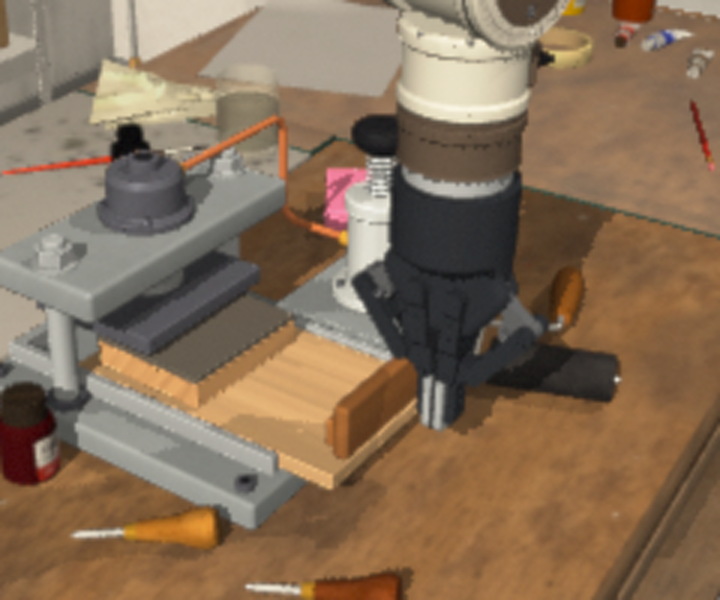

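Emit:
{"api": "carry_out", "payload": {
  "moves": [
    [0,0,-0.05,0,-1],
    [0.05,0,-0.05,0,-1],
    [0.1,0,-0.05,0,-1],
    [0.14,0,-0.05,0,-1],
    [0.18,0,-0.05,0,-1],
    [0.22,0,-0.05,0,-1],
    [0.26,0,-0.05,0,-1],
    [0.3,0,-0.05,0,-1],
    [0.34,0,-0.05,0,-1],
    [0.38,0,-0.05,0,-1],
    [0.4,0,-0.05,0,-1],
    [0.4,0,-0.05,0,-1]
  ]
}}

```text
clock: 4.6
eef_pos: [0.4735, -0.1366, 0.0778]
tool_rot: [1.0, -0.026, -0.003, -0.0]
ft_force: [-5.8, 0.6, 3.8]
grip_width: 0.0001
```

```bash
python3 - <<'E'
from h import *
im=snap('scene','s3.png');print(bot.get_obs()['eef_pos'],bot.get_obs()['ft_force'])
cv2.imwrite('pics/s3c.png',cv2.resize(im[150:350,215:455,::-1],None,fx=3,fy=3,interpolation=cv2.INTER_CUBIC))
E
```

```text
[ 0.47348206 -0.13663001  0.0777875 ] [-5.61124556  0.31000269  4.13520954]
```

View pics/s3c.png

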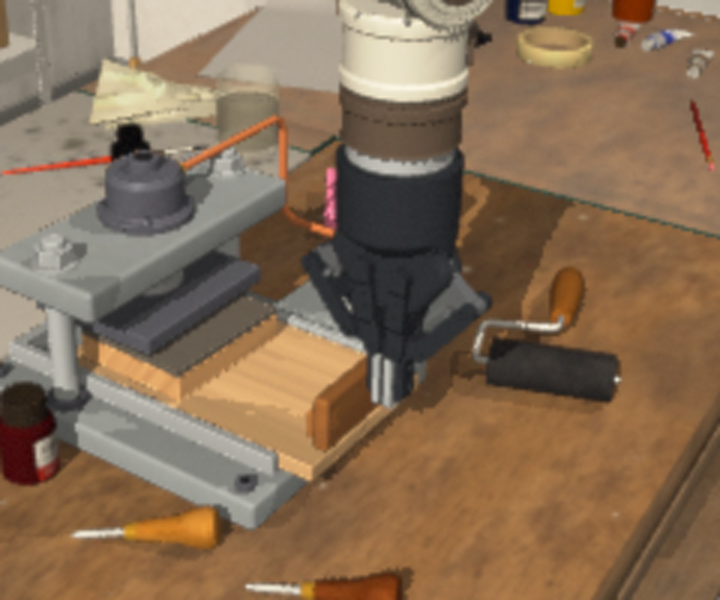

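Emit:
{"api": "carry_out", "payload": {
  "moves": [
    [0.03,0,0,0,-1],
    [0.06,0,0,0,-1],
    [0.09,0,0,0,-1],
    [0.12,0,0,0,-1],
    [0.15,0,0,0,-1],
    [0.18,0,0,0,-1],
    [0.2,0,0,0,-1],
    [0.2,0,0,0,-1]
  ]
}}

```text
clock: 5.45
eef_pos: [0.4934, -0.1377, 0.0777]
tool_rot: [1.0, -0.026, -0.003, -0.0]
ft_force: [-6.0, 1.1, 5.6]
grip_width: -0.0
```

Emit:
{"api": "carry_out", "payload": {
  "moves": [
    [0.03,0,0,0,-1],
    [0.06,0,0,0,-1],
    [0.08,0,0,0,-1],
    [0.08,0,0,0,-1]
  ]
}}

```text
clock: 5.85
eef_pos: [0.5015, -0.1381, 0.0777]
tool_rot: [1.0, -0.026, -0.003, -0.0]
ft_force: [-5.0, 0.6, 4.1]
grip_width: 0.0001
```

Emit:
{"api": "carry_out", "payload": {
  "moves": [
    [0.02,0,0,0,-1],
    [0.04,0,0,0,-1],
    [0.04,0,0,0,-1]
  ]
}}

```text
clock: 6.15
eef_pos: [0.5046, -0.1382, 0.0777]
tool_rot: [1.0, -0.026, -0.003, -0.0]
ft_force: [-7.1, 1.3, 6.4]
grip_width: -0.0002
```

Emit:
{"api": "carry_out", "payload": {
  "moves": [
    [0.02,0,0,0,-1],
    [0.04,0,0,0,-1],
    [0.04,0,0,0,-1]
  ]
}}

```text
clock: 6.45
eef_pos: [0.5049, -0.1382, 0.0777]
tool_rot: [1.0, -0.027, -0.007, -0.0]
ft_force: [-16.2, 1.1, 14.9]
grip_width: -0.0001
```

Emit:
{"api": "carry_out", "payload": {
  "moves": [
    [0,0,0,0,-1],
    [-0.1,0,0,0,-1],
    [-0.3,0,0,0,-1],
    [-0.5,0,0,0,-1],
    [-0.5,0,-0.4,0,-1],
    [-0.5,0,-0.8,0,-1],
    [-0.5,0,-1,0,-1],
    [-0.5,0,-1,0,-1]
  ]
}}

```text
clock: 7.25
eef_pos: [0.4644, -0.1369, 0.1818]
tool_rot: [1.0, -0.026, 0.004, 0.001]
ft_force: [-0.5, -0.3, -0.3]
grip_width: -0.0003
```

Emit:
{"api": "carry_out", "payload": {
  "moves": [
    [0,0,-0.3,0,-1],
    [0,0,-0.5,0,-1],
    [0,0.2,-0.5,0,-1],
    [0,0.4,-0.5,0,-1],
    [0,0.6,-0.5,0,-1],
    [0,0.8,-0.5,0,-1],
    [0,0.8,-0.5,0,-1]
  ]
}}

```text
clock: 7.95
eef_pos: [0.4572, -0.2177, 0.2267]
tool_rot: [1.0, -0.028, -0.001, -0.0]
ft_force: [-0.4, -0.6, -0.3]
grip_width: 0.0001
```

```bash
python3 - <<'E'
from h import *
im=snap('top','t4.png');o=bot.get_obs();print(o['eef_pos'],o['ft_force'],o['joint_pos'])
cv2.imwrite('pics/t4c.png',cv2.resize(im[150:350,230:450,::-1],None,fx=3,fy=3,interpolation=cv2.INTER_CUBIC))
im=snap('scene','s4.png')
cv2.imwrite('pics/s4c.png',cv2.resize(im[170:370,195:435,::-1],None,fx=3,fy=3,interpolation=cv2.INTER_CUBIC))
Ri=R.from_euler('z',.0525);q=[.6709,-.1468,0]
for x in(0,-5,-10,-44):
  P=Ri.inv().apply(np.array([[-155+x,50,74],[-155+x,-50,74],[-155+x,65,34]])/1e3)+q
  print(x,((proj('scene',P)-[195,170])*3).round(0).tolist(),((proj('top',P)-[230,150])*3).round(0).tolist())
E
```

```text
[ 0.45708469 -0.21656828  0.22677251] [ 0.70430061 -0.22013054  0.83085929] [-4.42652401e-01  2.68421970e-01 -3.59385107e-02  1.26865115e+00
  3.28412931e-04  1.18238683e+00]
0 [[349.0, 326.0], [434.0, 258.0], [335.0, 390.0]] [[153.0, 347.0], [295.0, 359.0], [138.0, 350.0]]
-5 [[355.0, 329.0], [441.0, 261.0], [341.0, 392.0]] [[152.0, 354.0], [295.0, 366.0], [138.0, 357.0]]
-10 [[362.0, 331.0], [447.0, 263.0], [348.0, 395.0]] [[152.0, 362.0], [294.0, 373.0], [137.0, 364.0]]
-44 [[408.0, 350.0], [490.0, 278.0], [393.0, 415.0]] [[147.0, 410.0], [291.0, 422.0], [133.0, 410.0]]
```

View pics/s4c.png

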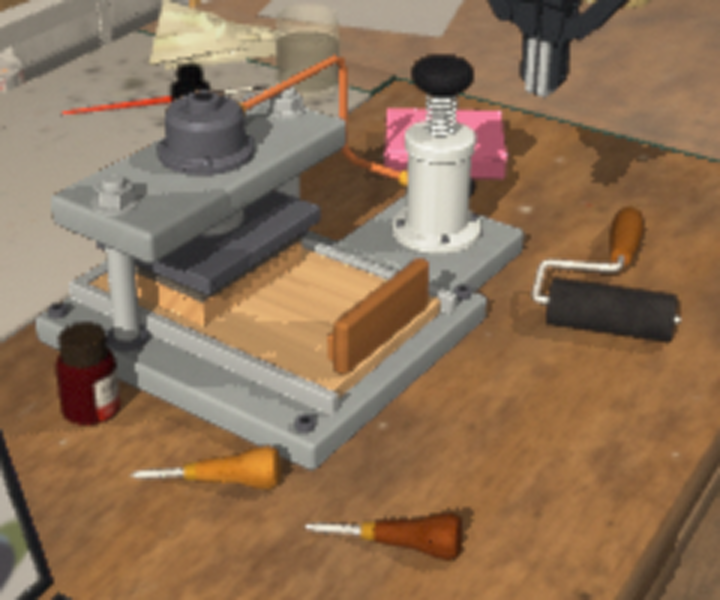

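View pics/t4c.png

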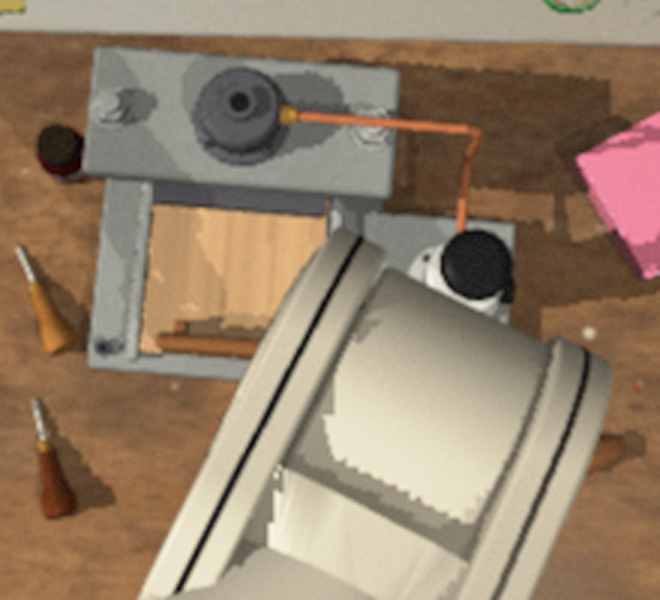

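Emit:
{"api": "carry_out", "payload": {
  "moves": [
    [0.3,0.2,0,0,-1],
    [0.5,0.4,0,0,-1],
    [0.7,0.6,0,0,-1],
    [0.9,0.8,0,0,-1],
    [0.9,0.8,0,0,-1]
  ]
}}

```text
clock: 8.55
eef_pos: [0.545, -0.3016, 0.2264]
tool_rot: [1.0, -0.026, -0.0, -0.0]
ft_force: [0.9, 0.8, -0.4]
grip_width: 0.0001
```

Emit:
{"api": "carry_out", "payload": {
  "moves": [
    [0.15,0,0,0,-1],
    [0.3,0,0,0,-1],
    [0.3,0,0,0,-1],
    [0.3,0,0.1,0,-1],
    [0.3,0,0.2,0,-1],
    [0.3,0,0.3,0,-1],
    [0.3,0,0.3,0,-1],
    [0.3,0,0.3,0,-1]
  ]
}}

```text
clock: 9.35
eef_pos: [0.5726, -0.3021, 0.1977]
tool_rot: [1.0, -0.026, -0.001, -0.0]
ft_force: [0.3, 0.2, 0.5]
grip_width: 0.0001
```

```bash
python3 - <<'E'
from h import *
o=bot.get_obs();print(o['eef_pos'],o['ft_force'],o['joint_pos'])
im=snap('scene','s5.png')
cv2.imwrite('pics/s5c.png',cv2.resize(im[130:330,195:435,::-1],None,fx=3,fy=3,interpolation=cv2.INTER_CUBIC))
E
```

```text
[ 0.57257413 -0.30210336  0.19774644] [0.3052466  0.16734143 0.50966377] [-4.85493907e-01  5.66071562e-01  3.41382676e-01  1.34749093e+00
 -1.68195260e-05  1.13790449e+00]
```

View pics/s5c.png

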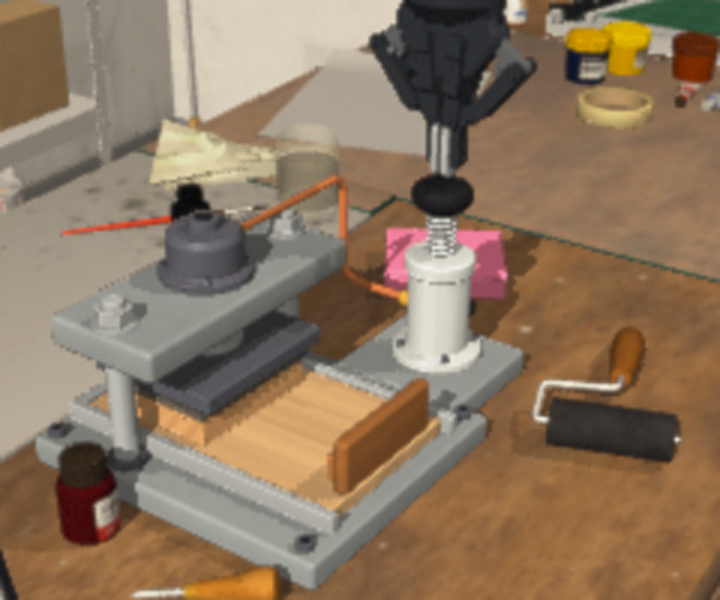

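Emit:
{"api": "carry_out", "payload": {
  "moves": [
    [0,0,0.06,0,-1],
    [0,0,0.12,0,-1],
    [0,0,0.18,0,-1],
    [0,0,0.23,0,-1],
    [0,0,0.26,0,-1],
    [0,0,0.26,0,-1]
  ]
}}

```text
clock: 10.0
eef_pos: [0.5738, -0.3026, 0.1745]
tool_rot: [1.0, -0.026, 0.002, 0.001]
ft_force: [-2.0, 0.6, 8.2]
grip_width: 0.0002
```

Emit:
{"api": "carry_out", "payload": {
  "moves": [
    [0,0,0.01,0,-1],
    [0,0,0.02,0,-1],
    [0,0,0.02,0,-1]
  ]
}}

```text
clock: 10.3
eef_pos: [0.5738, -0.3027, 0.173]
tool_rot: [1.0, -0.026, 0.002, 0.001]
ft_force: [-2.9, 0.6, 10.9]
grip_width: 0.0003
```

Emit:
{"api": "carry_out", "payload": {
  "moves": [
    [0,0,0.01,0,-1],
    [0,0,0.02,0,-1],
    [0,0,0.02,0,-1]
  ]
}}

```text
clock: 10.6
eef_pos: [0.5738, -0.3026, 0.1711]
tool_rot: [1.0, -0.026, 0.002, 0.001]
ft_force: [-1.7, 1.5, 10.8]
grip_width: 0.0002
```

Not yet at the bottom; continue.

Emit:
{"api": "carry_out", "payload": {
  "moves": [
    [0,0,0.01,0,-1],
    [0,0,0.02,0,-1],
    [0,0,0.02,0,-1]
  ]
}}

```text
clock: 10.9
eef_pos: [0.5738, -0.3027, 0.1701]
tool_rot: [1.0, -0.026, 0.002, 0.001]
ft_force: [-4.6, 1.9, 15.2]
grip_width: -0.0003
```

Emit:
{"api": "carry_out", "payload": {
  "moves": [
    [0,0,0.01,0,-1],
    [0,0,0.02,0,-1],
    [0,0,0.02,0,-1]
  ]
}}

```text
clock: 11.2
eef_pos: [0.5739, -0.3027, 0.17]
tool_rot: [1.0, -0.026, 0.003, 0.001]
ft_force: [-6.6, 3.4, 21.9]
grip_width: 0.0001
```

Emit:
{"api": "carry_out", "payload": {
  "moves": [
    [0,0,-0.15,0,-1],
    [0,0,-0.3,0,-1],
    [0,0,-0.3,0,-1],
    [0,0,-0.3,0,-1],
    [0,0,-0.3,0,-1],
    [0,0,-0.24,0,-1],
    [0,0,-0.18,0,-1],
    [0,0,-0.12,0,-1],
    [0,0,-0.06,0,-1],
    [0,0,-0.02,0,-1],
    [0,0,0,0,-1],
    [0,0,0,0,-1],
    [0,0,0,0,-1]
  ]
}}

```text
clock: 12.5
eef_pos: [0.5732, -0.3022, 0.17]
tool_rot: [1.0, -0.026, 0.002, 0.001]
ft_force: [-8.1, 4.6, 25.1]
grip_width: -0.0
```

Emit:
{"api": "carry_out", "payload": {
  "moves": [
    [0,0,-0.15,0,-1],
    [0,0,-0.3,0,-1],
    [0,0,-0.3,0,-1],
    [0,0,-0.3,0,-1],
    [0,0,-0.3,0,-1],
    [0,0,-0.24,0,-1],
    [0,0,-0.18,0,-1],
    [0,0,-0.12,0,-1],
    [0,0,-0.06,0,-1],
    [0,0,-0.02,0,-1],
    [0,0,0,0,-1],
    [0,0,0,0,-1],
    [0,0,0,0,-1]
  ]
}}

```text
clock: 13.8
eef_pos: [0.5732, -0.3022, 0.1699]
tool_rot: [1.0, -0.026, 0.002, 0.001]
ft_force: [-7.9, 3.5, 25.9]
grip_width: -0.0001
```

Emit:
{"api": "carry_out", "payload": {
  "moves": [
    [0,0,-0.15,0,-1],
    [0,0,-0.3,0,-1],
    [0,0,-0.3,0,-1],
    [0,0,-0.3,0,-1],
    [0,0,-0.3,0,-1],
    [0,0,-0.24,0,-1],
    [0,0,-0.18,0,-1],
    [0,0,-0.12,0,-1],
    [0,0,-0.06,0,-1],
    [0,0,-0.02,0,-1],
    [0,0,0,0,-1],
    [0,0,0,0,-1],
    [0,0,0,0,-1]
  ]
}}

```text
clock: 15.1
eef_pos: [0.5732, -0.3022, 0.17]
tool_rot: [1.0, -0.026, 0.002, 0.001]
ft_force: [-8.3, 3.7, 26.9]
grip_width: -0.0001
```

```bash
python3 - <<'E'
from h import *
o=bot.get_obs();print(o['eef_pos'],o['ft_force'],o['joint_pos'])
im=snap('scene','s6.png')
cv2.imwrite('pics/s6c.png',cv2.resize(im[130:330,195:435,::-1],None,fx=3,fy=3,interpolation=cv2.INTER_CUBIC))
E
```

```text
[ 0.57318427 -0.30219495  0.16997507] [-8.33371167  3.66152756 26.87046564] [-4.85201766e-01  5.76573349e-01  2.86244475e-01  1.27590709e+00
  3.49627245e-05  1.13789425e+00]
```

View pics/s6c.png

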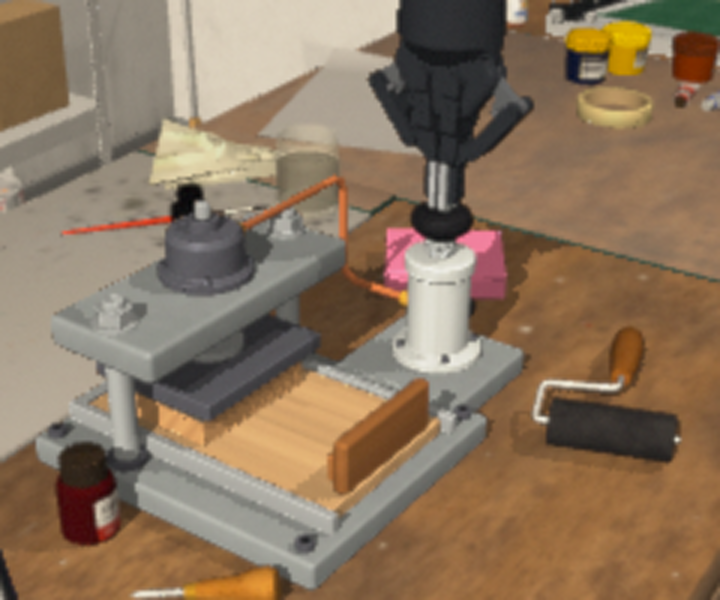

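The pin is partly out at about (203,208) in the crop, with no groove visible yet. More strokes.

Emit:
{"api": "carry_out", "payload": {
  "moves": [
    [0,0,-0.15,0,-1],
    [0,0,-0.3,0,-1],
    [0,0,-0.3,0,-1],
    [0,0,-0.3,0,-1],
    [0,0,-0.3,0,-1],
    [0,0,-0.24,0,-1],
    [0,0,-0.18,0,-1],
    [0,0,-0.12,0,-1],
    [0,0,-0.06,0,-1],
    [0,0,-0.02,0,-1],
    [0,0,0,0,-1],
    [0,0,0,0,-1],
    [0,0,0.02,0,-1],
    [0,0,0.02,0,-1]
  ]
}}

```text
clock: 16.55
eef_pos: [0.5732, -0.3022, 0.1699]
tool_rot: [1.0, -0.026, 0.003, 0.001]
ft_force: [-11.5, 6.0, 33.6]
grip_width: 0.0002
```

Emit:
{"api": "carry_out", "payload": {
  "moves": [
    [0,0,-0.15,0,-1],
    [0,0,-0.3,0,-1],
    [0,0,-0.3,0,-1],
    [0,0,-0.3,0,-1],
    [0,0,-0.3,0,-1],
    [0,0,-0.24,0,-1],
    [0,0,-0.18,0,-1],
    [0,0,-0.12,0,-1],
    [0,0,-0.06,0,-1],
    [0,0,-0.02,0,-1],
    [0,0,0,0,-1],
    [0,0,0,0,-1],
    [0,0,0,0,-1]
  ]
}}

```text
clock: 17.85
eef_pos: [0.5728, -0.302, 0.1698]
tool_rot: [1.0, -0.026, 0.002, 0.001]
ft_force: [-12.7, 6.9, 34.5]
grip_width: -0.0001
```

Emit:
{"api": "carry_out", "payload": {
  "moves": [
    [0,0,-0.15,0,-1],
    [0,0,-0.3,0,-1],
    [0,0,-0.3,0,-1],
    [0,0,-0.3,0,-1],
    [0,0,-0.3,0,-1],
    [0,0,-0.24,0,-1],
    [0,0,-0.18,0,-1],
    [0,0,-0.12,0,-1],
    [0,0,-0.06,0,-1],
    [0,0,-0.02,0,-1],
    [0,0,0,0,-1],
    [0,0,0,0,-1],
    [0,0,0,0,-1]
  ]
}}

```text
clock: 19.15
eef_pos: [0.5729, -0.3021, 0.1698]
tool_rot: [1.0, -0.026, 0.002, 0.001]
ft_force: [-13.4, 6.3, 34.0]
grip_width: 0.0001
```

Emit:
{"api": "carry_out", "payload": {
  "moves": [
    [0,0,-0.2,0,-1],
    [0,0,-0.4,0,-1],
    [0,0,-0.6,0,-1],
    [0,0,-0.8,0,-1],
    [-0.3,0,-0.8,0,-1],
    [-0.6,0,-0.8,0,-1],
    [-0.6,0,-0.8,0,-1]
  ]
}}

```text
clock: 19.85
eef_pos: [0.5097, -0.2986, 0.2409]
tool_rot: [1.0, -0.027, -0.002, -0.001]
ft_force: [0.3, 0.8, 0.1]
grip_width: -0.0
```

```bash
python3 - <<'E'
from h import *
o=bot.get_obs();print(o['eef_pos'],o['ft_force'])
im=snap('scene','s7.png')
cv2.imwrite('pics/s7c.png',cv2.resize(im[170:370,195:435,::-1],None,fx=3,fy=3,interpolation=cv2.INTER_CUBIC))
for z in(.171,.182,.187,.19): print(z,((proj('scene',[[.6709,-.1468,z]])-[195,170])*3).round(1))
E
```

```text
[ 0.509688   -0.29858304  0.2408911 ] [0.33129702 0.76703862 0.06032006]
0.171 [[204.4  96.1]]
0.182 [[203.6  81.1]]
0.187 [[203.2  74.1]]
0.19 [[203.  70.]]
```

View pics/s7c.png

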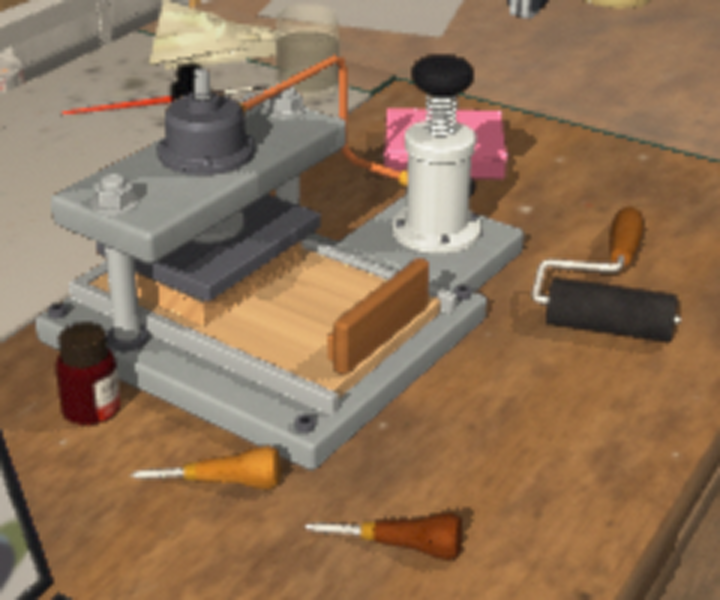

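```bash
python3 - <<'E'
from h import *
a=[cv2.resize(cv2.imread(f'pics/{n}.png')[180:230,240:290],None,fx=7,fy=7,interpolation=cv2.INTER_CUBIC) for n in('s6','s7')]
cv2.imwrite('pics/pin.png',np.hstack(a))
E
```

```text
(no output)
```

View pics/pin.png

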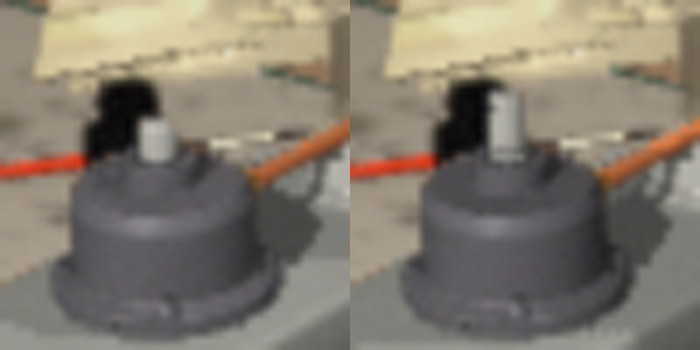

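The enlarged crop shows the pin fully out, with its groove just above the boss at about (505,155). The plunger is up, the bed is home and the bystanders are in place.

```bash
python3 -c "
from h import *
print(order.job_done())"
```

```text
the job is handed in; nothing more can be done
None
```

The bed board is home against its stop, the pressure pin is fully out, and I have handed the job in at about 20 s on the robot's clock. `order.job_done()` gives no verdict.

**What I did**
- **Bed:** I pushed the front plate in about 44 mm with the shut fingertips. It stopped dead where the press fit put home, and the push force rose from about 7 N to 16 N.
- **Pump:** I gave the plunger seven full strokes, each checked by the force rise at the bottom. Then I backed the arm clear.

**Last checks**
- **Pin:** its top sits at about 190 mm by projection, and the dark groove shows above the boss.
- **Plunger and bed:** the plunger is back up and the bed is still home in the last image.
- **Bystanders:** in the last scene image the roller, cutters and ink bottle sit at the same pixels as in the first.
- **Arm:** it touches nothing, with wrist force under 1 N.
- **Not measured:** I could not measure the force of the platen on the block. I infer it from the popped pin and the lowered platen.

No check failed. The two cameras' separate fits of the press differed by up to about 5 mm, which did not affect the job.

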